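# Put stray tricycle parts back in the pans of their own kind

## Robot

A 7-joint arm with a two-finger parallel gripper is mounted at the origin on the work surface. World frame = base frame: x ahead of the robot, y to its left, z up, the work surface at z = 0. Lengths are in m, angles in rad, forces in N, time in s.
With the tool pointing down it reaches from about 0.4 to 0.85 m from the base axis. Payload 10.4 kg.
Tool frame: the origin (TCP) lies between the finger pads; the fingertips stand 11 mm ahead of it and the grasp point (between the pads) lies 8 mm behind it; x points along the fingers, y is the direction in which the jaws open and shut, and the axes are right-handed (so a half turn about x gives the same grasp; the last joint's range is limited). The gripper opens to 87 mm and grips with 3 to 60 N. Pads are 19 mm wide; open, the fingers measure 117 mm over their backs; the gripper's body (75 mm by 190 mm) begins 51 mm behind the grasp point.
Start: joints at [1.233, 0.332, -0.065, 1.46, 0.022, 1.35, -0.088], TCP at [0.194, -0.594, 0.234] pointing down, gripper open.
Joint ranges: [-2.6, 2.6], [-0.5, 2.12], [-1.47, 1.34], [0.16, 2.42], [-1.27, 4.41], [0.06, 2.06], [-2.6, 2.6]. Speed limits (rad/s): [2.22, 2.22, 2.79, 2.79, 3.14, 3.14, 3.14].

## Interface

Orientations are given as a unit quaternion [x, y, z, w].
In Python, from bench import r, cams, ticket gives the robot as it stands. The module is installed in compiled form; this text tells all that it offers.
- The arm moves only by the tool drive_tool, never from a script. Its argument "moves" is text: rows parted by semicolons, each of 5 numbers parted by spaces: the shift along the world's x, y, z in m, then the turn about the world's z in degrees, then the closure, from 0 (fully open) to 1 (shut). In form: x y z twist grip; .... A call has 1 to 20 rows; each row shifts and turns the commanded pose from where the row before left it; what a row does not reach is not made up. A row lasts 1/8 s, in which the tool goes at most 62.5 mm and 10.7 degrees, less where a joint would pass 70% of its speed; a pose out of reach is approached as far as the arm can. A call is refused whole if a number of a shift passes 0.0625 or a number of a turn 10.7, either way. A call with a gripper value outside its range is refused whole. The fingers move at their own pace and stop on an object; "newtons" is the grip in N (left out, the last holds). Time passes only in rows, so rows that do not move let the fingers close. It gives the time, the measured TCP pose, the force and the opening at its end, in the units of the state.
- r.read_state(): the state, without advancing time (a new reading comes with each control period).
- cams.camera(name): name is "side" or "top"; returns a dict with "color" (400x640x3 uint8, red, green, blue), "fx", "fy", "cx", "cy" (pixels), "extrinsics" (4x4, takes a point from camera to world coordinates). Camera axes: x right, y down, z forward; pixel columns grow to the right and rows downward; lengths in m; the calibration is good to about 2 mm. A picture is of the moment at which its call begins. There is no depth.
- ticket.close_job(): hands the job in, once; it reports no verdict.
The state is a dict: "time": time; "joint_positions": joint angles; "joint_vel": joint speeds; "joint_torque": joint torques, N m; "ee_pos": TCP position; "eef_rot": TCP orientation; "ft_force": force on the tool from outside, world axes, zero at the start; "torque": the same for the moment, N m; "width": finger opening in m.
Only numpy, scipy, OpenCV 4.12 (cv2) and the standard library are available. Lean on these libraries where they do the work, as an engineer would, in place of code of your own. Each camera call takes 0.05 s, during which the arm holds its last target.

## Task

Four strays lie on the counter: a coil saddle spring, a freewheel remover, a brass valve adapter and a bottom-bracket axle. Put each one back in the steel pan that holds its own kind, in the middle of the pan's empty front compartment, standing or lying the same way as the others in that pan. Do not disturb the other things lying on the counter, and let go of everything.

Things in the scene. Friction and masses are not known exactly. Their poses are not given: they have to be found in the camera images.
- spring_mid (a point): Blackened steel coil saddle spring standing on its end, 42 mm across and 52 mm high, about 0.12 kg, stiff sideways. The point is at its centre, 26 mm above its foot; z is its axis, up.
- remover_mid (a point): Steel freewheel remover standing on its hexagon: hexagon foot 30 mm across the flats and 24 mm high, above it a splined nose 24 mm across and 18 mm high with a dark axle bore; 42 mm high in all, about 0.15 kg. The point is at its centre, 21 mm above its foot; z up, its x axis square to one pair of flats.
- adapter_mid (a point): Brass valve adapter lying on its side, 42 mm long along its x axis: an eight-sided nut 17 mm across flats and 18 mm long in the middle, thinner round stubs (12 and 10 mm across) at both ends; about 45 g. It is 17 mm high; the point is at its centre, 8.5 mm above the surface. It is pinched across y.
- axle_mid (a point): Steel bottom-bracket axle lying down, 118 mm long along its y axis: a 16 mm shaft, two 19 mm bearing shoulders centred 31 mm either side of the middle (50 mm of bare shaft between them), square ends; about 0.21 kg. It rests on its shoulders; the point is at its centre, 9.5 mm above the surface. It is pinched in the middle across its x axis.
- pan_spring_front (a point): Fixed grey steel pan with three upright saddle springs (52 mm high) in its back part. Point: centre of the floor of its empty front compartment, 2 mm above the counter; x to the pan's back, y along its width, z up. Compartment 140 mm in y, 92 mm in x; walls 20 mm high (front lip 21, a divider behind). Whole pan 150 by 146 mm; back part sides 36 mm, back wall 42 mm high.
- pan_remover_front (a point): Fixed grey steel pan with three freewheel removers upright, nose up in its back part. Point: centre of the floor of its empty front compartment, 2 mm above the counter; x to the pan's back, y along its width, z up. Compartment 140 mm in y, 92 mm in x; walls 20 mm high (front lip 21, a divider behind). Whole pan 150 by 146 mm; back part sides 36 mm, back wall 42 mm high.
- pan_adapter_front (a point): Fixed grey steel pan with four brass valve adapters lying along x in its back part. Point: centre of the floor of its empty front compartment, 2 mm above the counter; x to the pan's back, y along its width, z up. Compartment 140 mm in y, 92 mm in x; walls 20 mm high (front lip 21, a divider behind). Whole pan 150 by 146 mm; back part sides 36 mm, back wall 42 mm high.
- pan_axle_front (a point): Fixed grey steel pan with two axles lying along y in its back part. Point: centre of the floor of its empty front compartment, 2 mm above the counter; x to the pan's back, y along its width, z up. Compartment 140 mm in y, 92 mm in x; walls 20 mm high (front lip 21, a divider behind). Whole pan 150 by 146 mm; back part sides 36 mm, back wall 42 mm high.
Mind the look-alikes: they are no part of the job. Several things look just like the part that bears spring_mid: the one meant starts nearest to the robot's base.

How it is judged:
By the outcome, as a careful person would: the job done as asked, in the order asked, and still so for the second after the job is handed in, with the robot touching nothing.
It also fails if it takes over 102 s, if anything falls off the work surface, if the arm or the gripper's body presses on something with over 40 N, if the wrist force passes 120 N, or if a joint passes its speed limit or range.

## Working session

There is one attempt and no reset: what is moved stays moved. The work goes in short steps, Python scripts to look and compute and a tool call to move; the robot and the scene stay as the last step left them, time stands still between calls to the robot, and variables do not carry over. Pictures are saved under pics/ and viewed, and the job is handed in when it is done.

Besides the shell and the picture viewer there is one more tool, called as name(argument=value, ...) on one line, values as JSON. drive_tool: Moves the arm, as the interface text tells. Its arguments: {"type":"object","properties":{"moves":{"type":"string"},"newtons":{"type":"number"}},"required":["moves"]}

```bash
mkdir -p pics; python3 - <<'E'
from bench import r,cams
import cv2,numpy as np
for n in("top","side"):
    c=cams.camera(n); cv2.imwrite(f"pics/{n}0.png",c["color"][:,:,::-1]); print(n,c["fx"],c["fy"],c["cx"],c["cy"],np.round(c["extrinsics"],4).tolist())
s=r.read_state(); print(s)
E
```

```text
top 494.29346656121055 494.29346656121055 316.70526488632623 196.17828783730818 [[0.0141, -0.9936, 0.112, 0.3836], [-0.9999, -0.015, -0.0068, 0.0337], [0.0084, -0.1118, -0.9937, 1.2011], [0.0, 0.0, 0.0, 1.0]]
side 362.2655407017972 362.2655407017972 321.50150505465035 200.94782883050004 [[-0.7721, -0.4221, 0.4751, 0.063], [-0.6355, 0.5162, -0.5742, 0.6276], [-0.0028, -0.7452, -0.6668, 0.7067], [0.0, 0.0, 0.0, 1.0]]
{'time': 0.1, 'joint_positions': array([ 1.23344387,  0.33278092, -0.06472054,  1.4608597 ,  0.0215719 ,
        1.34989085, -0.0885317 ]), 'joint_vel': array([-4.36564286e-04, -9.35590030e-05,  2.48907231e-04, -2.97190669e-03,
        1.17678886e-03,  4.86863023e-04, -6.65780591e-04]), 'joint_torque': array([ 2.08134181e-03, -6.24550867e+01,  2.51723255e-02, -3.90715599e+01,
       -6.14098250e-02,  3.65737639e-02,  1.02298287e-05]), 'ee_pos': array([ 0.19340329, -0.59397407,  0.23284974]), 'eef_rot': array([-0.69829124, -0.11125664,  0.69844497, -0.11038989]), 'ft_force': array([-0.06283409,  0.43825139, -0.40889871]), 'torque': array([-0.00336417, -0.00712317,  0.07338767]), 'width': 0.08704123909306367}
```

View pics/top0.png

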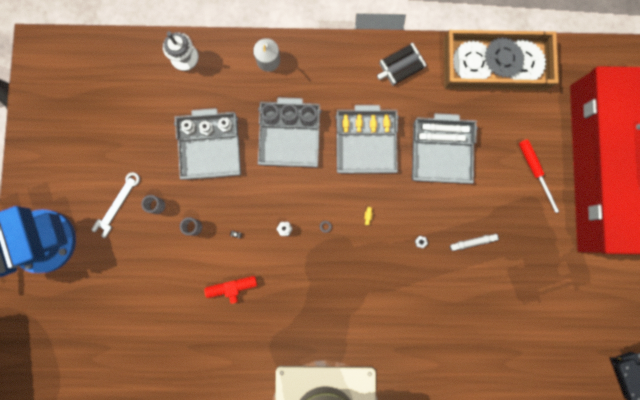

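View pics/side0.png

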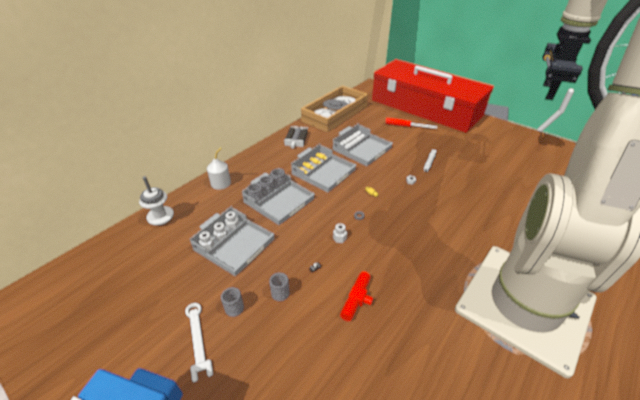

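The top view shows the springs at (152,204) and (190,227), the remover at (284,229), the adapter at (368,215) and the axle at (474,242). The pans, left to right, are remover, spring, adapter and axle. I'll enlarge it next.

```bash
python3 - <<'E'
import cv2
im=cv2.imread("pics/top0.png")
def c(n,x,y,w,h,k): cv2.imwrite(f"pics/{n}.png",cv2.resize(im[y:y+h,x:x+w],None,fx=k,fy=k,interpolation=cv2.INTER_CUBIC))
c("c1",130,180,260,75,3); c("c2",340,190,180,70,4); c("c3",170,90,160,100,5); c("c4",330,90,160,100,5)
im=cv2.imread("pics/side0.png")
c("s1",180,180,200,150,4); c("s2",290,110,160,120,5)
E
```

```text
(no output)
```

View pics/c1.png

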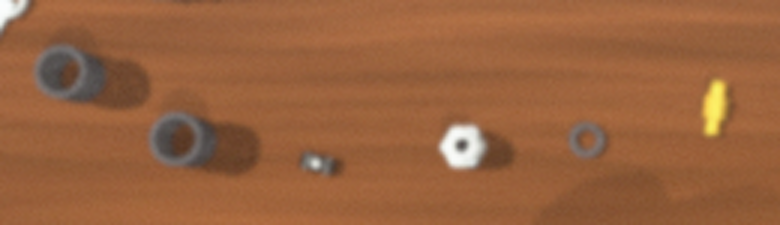

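View pics/c2.png

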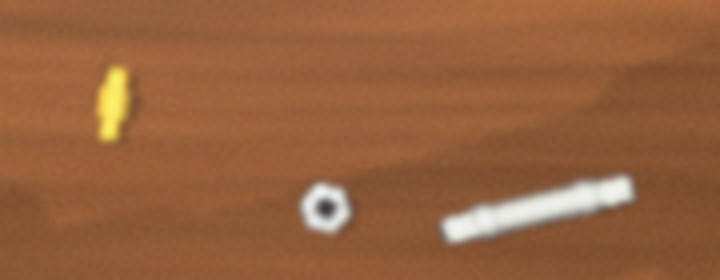

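View pics/c3.png

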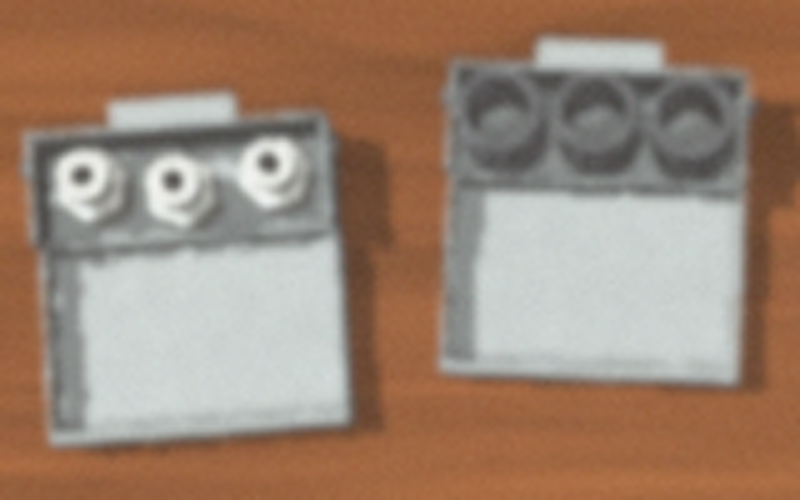

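View pics/c4.png

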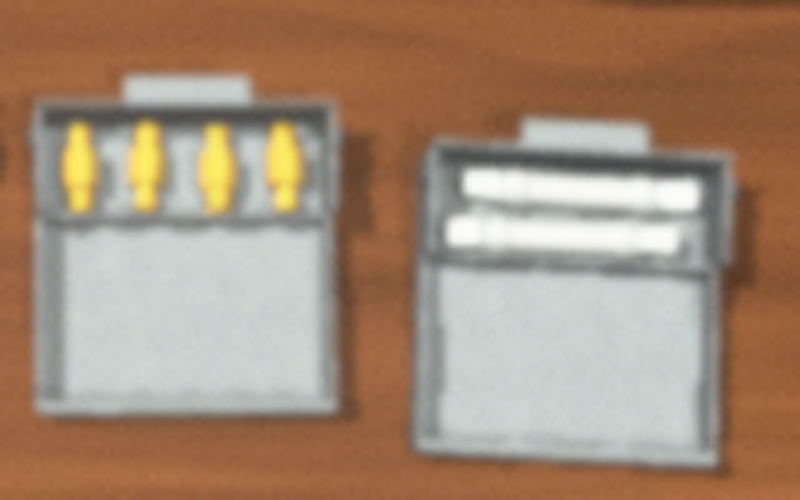

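View pics/s1.png

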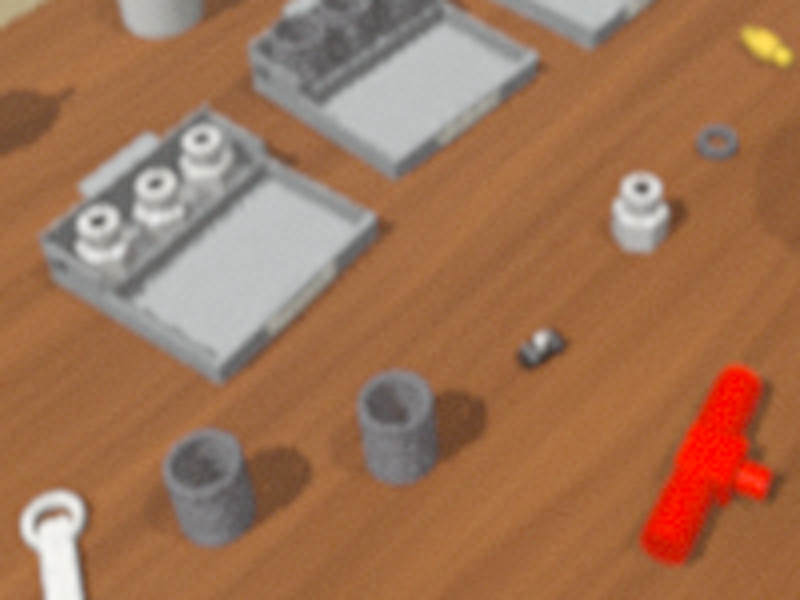

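View pics/s2.png

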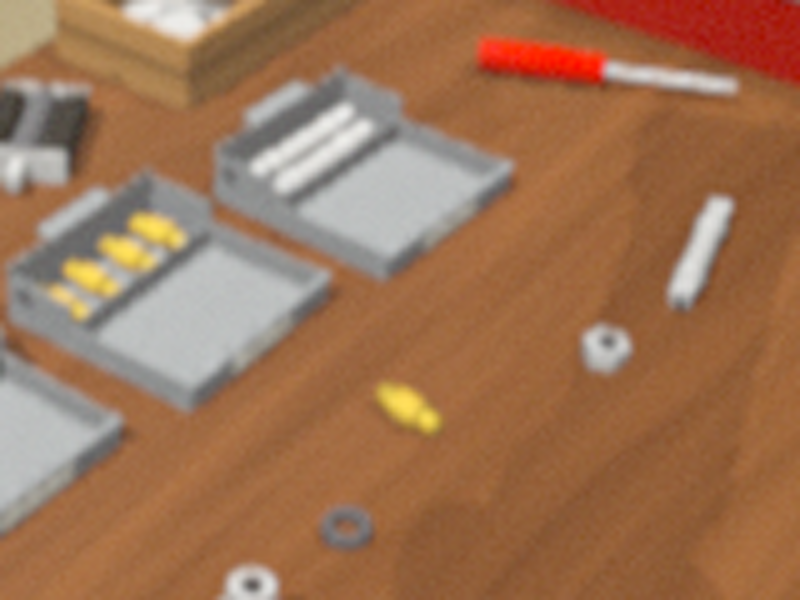

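```bash
cat > h.py <<'E'
import cv2,numpy as np
from scipy.optimize import least_squares
K={"top":(494.293,316.705,196.178),"side":(362.2655,321.5015,200.948)}
E={"top":np.array([[0.0141,-0.9936,0.112,0.3836],[-0.9999,-0.015,-0.0068,0.0337],[0.0084,-0.1118,-0.9937,1.2011],[0,0,0,1]]),
"side":np.array([[-0.7721,-0.4221,0.4751,0.063],[-0.6355,0.5162,-0.5742,0.6276],[-0.0028,-0.7452,-0.6668,0.7067],[0,0,0,1]])}
def crop(p,x,y,k): return (np.array(p,float)+.5)/k-.5+np.array([x,y])
def back(n,p,z):
    f,cx,cy=K[n]; d=E[n][:3,:3]@np.array([(p[0]-cx)/f,(p[1]-cy)/f,1]); o=E[n][:3,3]; return o+d*(z-o[2])/d[2]
def proj(n,P):
    P=np.atleast_2d(P); q=(P-E[n][:3,3])@E[n][:3,:3]; f,cx,cy=K[n]; return np.c_[f*q[:,0]/q[:,2]+cx,f*q[:,1]/q[:,2]+cy]
E
cat > m.py <<'E'
from h import *
c1=lambda p:crop(p,130,180,3); c2=lambda p:crop(p,340,190,4); c3=lambda p:crop(p,170,90,5); c4=lambda p:crop(p,330,90,5)
s1=lambda p:crop(p,180,180,4); s2=lambda p:crop(p,290,110,5)
print("spring",back("top",c1((178,139)),.052),"side",back("side",s1((397,400)),.052))
print("spring other",back("top",c1((62,71)),.052))
print("remover",back("top",c1((461.5,145)),.042),"side",back("side",s1((641,188)),.042))
a,b=back("top",c2((118,67)),.0075),back("top",c2((108,141)),.0075)
print("adapter",(a+b)/2,np.linalg.norm(a-b),np.degrees(np.arctan2(*(a-b)[1::-1])),"side",back("side",s2((409,408)),.0085))
a,b=back("top",c2((442,231)),.0095),back("top",c2((633,188)),.0095)
print("axle",(a+b)/2,np.linalg.norm(a-b),np.degrees(np.arctan2(*(a-b)[1::-1])),"side",back("side",s2((700,251)),.0095))
pans={"remover":(c3,[(22,132),(332,112),(352,425),(48,443)]),"spring":(c3,[(450,62),(748,72),(742,385),(440,372)]),
"adapter":(c4,[(35,100),(338,100),(340,412),(36,413)]),"axle":(c4,[(428,140),(735,155),(718,466),(413,452)])}
im=cv2.imread("pics/top0.png"); T=cv2.resize(im,None,fx=5,fy=5,interpolation=cv2.INTER_CUBIC)
im=cv2.imread("pics/side0.png"); S=cv2.resize(im,None,fx=5,fy=5,interpolation=cv2.INTER_CUBIC)
# pan frame: origin at compartment centre; front outer at -51? back at +95
def pts(q,L):
    c,s=np.cos(q[2]),np.sin(q[2]); L=np.array(L,float); return np.c_[q[0]+c*L[:,0]-s*L[:,1],q[1]+s*L[:,0]+c*L[:,1],L[:,2]]
FR=-.050;BK=FR+.146;W=.075
for n,(f,u) in pans.items():
    U=np.array([f(p) for p in u]); L=[(BK,W,.042),(BK,-W,.042),(FR,-W,0.0),(FR,W,0.0)]
    r=least_squares(lambda q:(proj("top",pts(q,L))-U).ravel(),[.6,0,0]); q=r.x
    print(n,np.round(q[:2],4),"yaw",round(np.degrees(q[2]),2),"res px",np.round(r.fun,1))
    segs=[[(FR,W,0),(FR,-W,0),(FR,-W,.021),(FR,W,.021),(FR,W,0)],[(BK,W,.042),(BK,-W,.042)],[(FR,W,.02),(.046,W,.02)],[(FR,-W,.02),(.046,-W,.02)],
     [(-.046,.07,.002),(-.046,-.07,.002),(.046,-.07,.002),(.046,.07,.002),(-.046,.07,.002)]]
    for nm,I in(("top",T),("side",S)):
        for s in segs: cv2.polylines(I,[np.int32(np.round(5*proj(nm,pts(q,s))+2))],False,(0,0,255) if len(s)!=5 else (255,0,255),1)
def circ(I,nm,P,rad,z):
    t=np.linspace(0,2*np.pi,40); cv2.polylines(I,[np.int32(5*proj(nm,np.c_[P[0]+rad*np.cos(t),P[1]+rad*np.sin(t),0*t+z])+2)],True,(0,255,0),1)
for nm,I in(("top",T),("side",S)):
    P=back("top",c1((178,139)),.052); circ(I,nm,P,.021,.052); circ(I,nm,P,.021,0)
    P=back("top",c1((461.5,145)),.042); circ(I,nm,P,.012,.042); circ(I,nm,P,.015,0)
cv2.imwrite("pics/o1.png",T[450:950,850:1650]); cv2.imwrite("pics/o2.png",T[450:950,1650:2450]); cv2.imwrite("pics/o5.png",T[1000:1300,750:1550])
cv2.imwrite("pics/o3.png",S[900:1450,850:1650]);cv2.imwrite("pics/o4.png",S[550:1150,1200:2000])
E
python3 m.py
```

```text
spring [0.43908354 0.32094547 0.052     ] side [0.43787025 0.32146621 0.052     ]
spring other [0.4905162  0.41307135 0.052     ]
remover [0.43809773 0.10245508 0.042     ] side [0.43796206 0.10134871 0.042     ]
adapter [ 0.47266042 -0.09904602  0.0075    ] 0.04536444851475241 -7.52869393865725 side [ 0.47310399 -0.10133873  0.0085    ]
axle [ 0.41263083 -0.354769    0.0095    ] 0.1190138722284071 103.32438659244626 side [ 0.41298368 -0.35598387  0.0095    ]
remover [0.6132 0.2911] yaw 3.83 res px [-0.7 -0.6 -0.1  0.3  0.6  0.4  0.1 -0.1]
spring [0.6437 0.0967] yaw -1.24 res px [-1.3 -0.4  1.4 -0.1  0.2  0.  -0.3  0.4]
adapter [ 0.6301 -0.0957] yaw 1.64 res px [-0.5  0.3  1.1 -0.4 -0.3 -0.2 -0.4  0.4]
axle [ 0.6098 -0.2829] yaw -0.7 res px [ 0.2  0.5  1.  -0.7 -0.7 -0.5 -0.6  0.7]
```

View pics/o1.png

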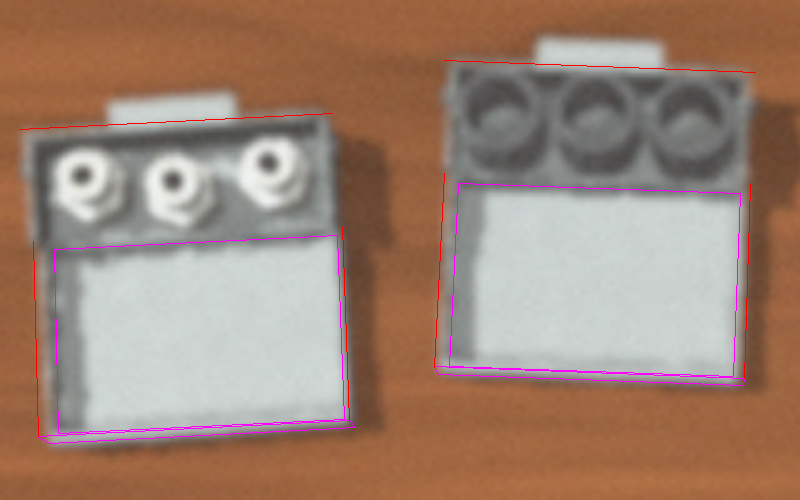

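View pics/o2.png

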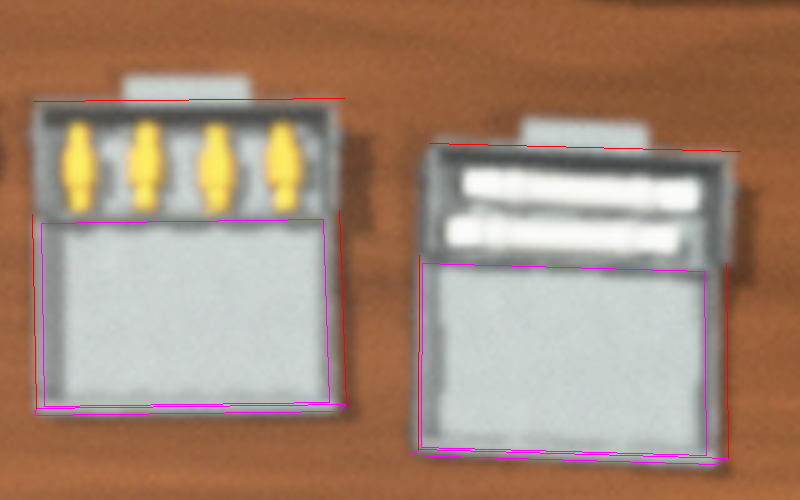

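View pics/o3.png

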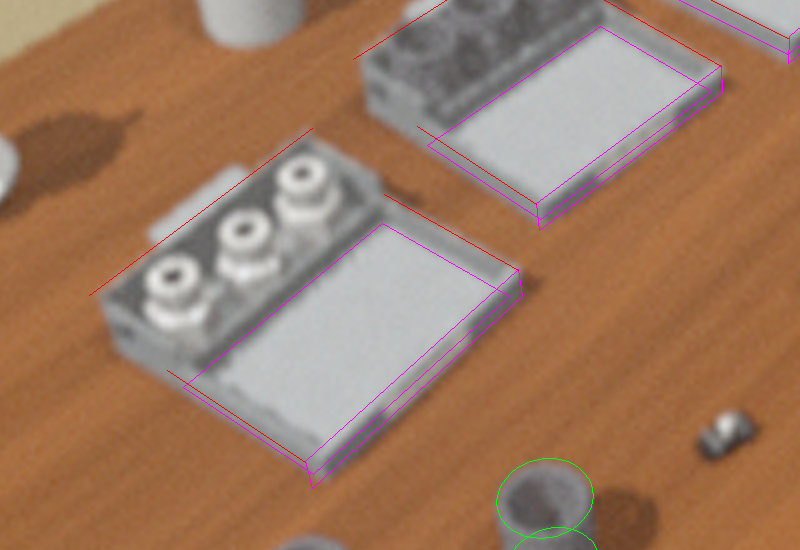

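View pics/o4.png

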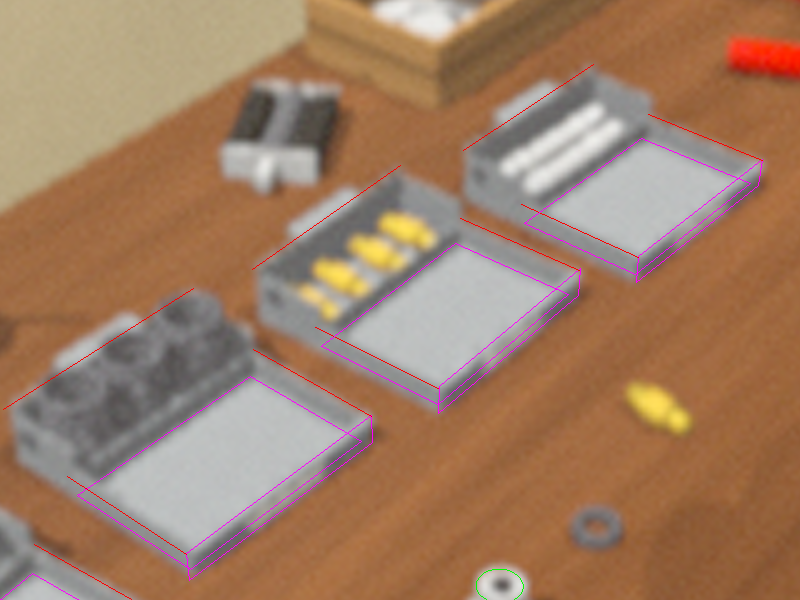

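View pics/o5.png

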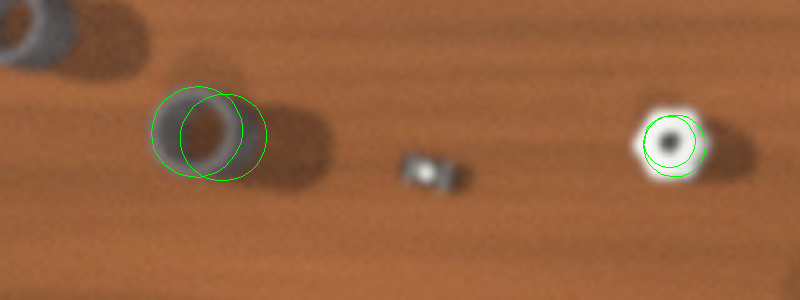

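```bash
cat > m2.py <<'E'
from h import *
c3=lambda p:crop(p,170,90,5); c4=lambda p:crop(p,330,90,5)
P={"remover":(c3,[(22,132),(332,112),(352,425),(48,443)]),"spring":(c3,[(450,62),(748,72),(742,385),(440,372)]),
"adapter":(c4,[(35,100),(338,100),(340,412),(36,413)]),"axle":(c4,[(428,140),(735,155),(718,466),(413,452)])}
for n,(f,u) in P.items():
    z=[.042,.042,.0,.0]; w=[back("top",f(p),k) for p,k in zip(u,z)]
    fm=(w[2]+w[3])/2; bm=(w[0]+w[1])/2
    y=[np.degrees(np.arctan2(-(b-a)[0],(b-a)[1])) for a,b in((w[2],w[3]),(w[1],w[0]))]; d=bm-fm
    t=np.radians(np.mean(y)); print(n,"front mid",fm.round(4),"widths",np.linalg.norm(w[2]-w[3]),np.linalg.norm(w[0]-w[1]),"depth",d.round(4),"yaws",np.round(y,2),"axis",np.degrees(np.arctan2(d[1],d[0])).round(2),"ctr",(fm[:2]+.05*np.array([np.cos(t),np.sin(t)])).round(4))
E
python3 m2.py
```

```text
remover front mid [0.5638 0.2887 0.    ] widths 0.14887461145830355 0.14863184529444753 depth [0.1449 0.0079 0.042 ] yaws [4.32 4.74] axis 3.12 ctr [0.6137 0.2926]
spring front mid [0.5944 0.0977 0.    ] widths 0.14878113285170408 0.143670615762672 depth [ 0.1448 -0.0029  0.042 ] yaws [-1.61 -1.02] axis -1.17 ctr [0.6444 0.0965]
adapter front mid [ 0.5805 -0.098   0.    ] widths 0.14977387836922942 0.14614720327489997 depth [0.1455 0.0057 0.042 ] yaws [1.08 0.95] axis 2.26 ctr [ 0.6305 -0.0971]
axle front mid [ 0.5602 -0.2838  0.    ] widths 0.1502834660266693 0.14810905036535948 depth [0.1454 0.0012 0.042 ] yaws [-1.77 -1.92] axis 0.47 ctr [ 0.6102 -0.2854]
```

```bash
python3 - <<'E'
import cv2,numpy as np
from h import *
from scipy.spatial.transform import Rotation as R
print(R.from_quat([-0.69829124,-0.11125664,0.69844497,-0.11038989]).as_matrix().round(3))
im=cv2.imread("pics/top0.png")
g=lambda x,y,w,h,k:cv2.resize(im[y:y+h,x:x+w],(w*k,h*k),interpolation=cv2.INTER_LANCZOS4)
A=g(354,201,30,30,10);B=g(338,108,60,30,8);C=g(270,215,30,28,10)
o=np.zeros((560,620,3),np.uint8); o[:300,:300]=A; o[:280,310:610]=C; o[310:550,:480]=B
cv2.imwrite("pics/z1.png",o)
E
```

```text
[[-0.     0.31  -0.951]
 [ 0.001 -0.951 -0.31 ]
 [-1.    -0.001  0.   ]]
```

View pics/z1.png

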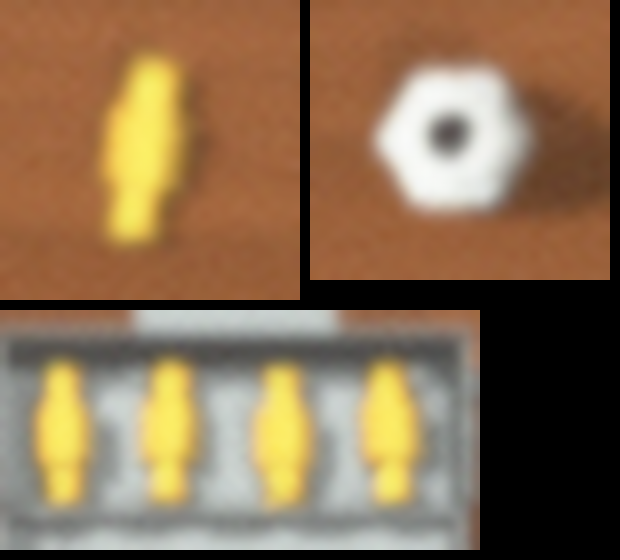

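The stray adapter matches its pan fellows without needing to be flipped. The remover's flats face world x, so the jaws can go at -60°. I'll follow the listed order and start with the spring.

drive_tool(moves="0.043 0.044 0 2 0.2;0.043 0.044 0 2 0.2;0.043 0.044 0 2 0.2;0.043 0.044 0 2 0.2;0.043 0.044 0 2 0.2;0.042 0.044 0 2 0.2;-0.001 0.055 0 0 0.2;-0.001 0.055 0 0 0.2;-0.001 0.055 0 0 0.2;-0.001 0.055 0 0 0.2;-0.001 0.055 0 0 0.2;-0.001 0.055 0 0 0.2;-0.001 0.055 0 0 0.2;-0.001 0.055 0 0 0.2;-0.001 0.055 0 0 0.2;-0.001 0.055 0 0 0.2;-0.001 0.055 0 0 0.2;0 0.046 0 0 0.2;0 0 -0.05 0 0.2;0 0 -0.04 0 0.2", newtons=20)

```text
time: 2.6
ee_pos: [0.4389, 0.321, 0.1417]
eef_rot: [-0.682, -0.184, 0.683, -0.184]
ft_force: [1.3, -0.4, -0.1]
width: 0.0696
```

drive_tool(moves="0 0 -0.04 0 0.2;0 0 -0.04 0 0.2;0 0 -0.025 0 0.2;0 0 -0.015 0 0.2;0 0 0 0 0.2;0 0 0 0 0.7;0 0 0 0 0.7;0 0 0 0 0.7;0 0 0 0 0.7;0 0 0 0 0.7", newtons=20)

```text
time: 3.85
ee_pos: [0.4397, 0.321, 0.024]
eef_rot: [0.683, 0.183, -0.683, 0.183]
ft_force: [-1.3, -0.8, 6.0]
width: 0.0415
```

drive_tool(moves="0 0 0.02 0 0.7;0 0 0.04 0 0.7;0 0 0.05 0 0.7;0.03 -0.03 0.02 0 0.7;0.04 -0.045 0 0 0.7;0.045 -0.05 0 0 0.7;0.045 -0.05 0 0 0.7;0.03 -0.035 0 0 0.7;0.0145 -0.0145 0 0 0.7;0 0 0 0 0.7")

```text
time: 5.1
ee_pos: [0.6379, 0.1027, 0.1539]
eef_rot: [-0.683, -0.183, 0.683, -0.182]
ft_force: [0.3, 1.1, -1.1]
width: 0.0414
```

```bash
cat > look.py <<'E'
import sys
from bench import r,cams
import cv2
t,n,x,y,w,h,k=sys.argv[1],sys.argv[2],*map(int,sys.argv[3:8])
im=cams.camera(n)["color"][:,:,::-1]; cv2.imwrite(f"pics/{t}_full.png",im)
cv2.imwrite(f"pics/{t}.png",cv2.resize(im[y:y+h,x:x+w],None,fx=k,fy=k,interpolation=cv2.INTER_CUBIC))
s=r.read_state(); print(s["time"],s["ee_pos"].round(4),s["ft_force"].round(1),s["width"])
E
python3 look.py a1 side 180 60 260 190 3
```

```text
5.15 [0.637  0.1046 0.1539] [-0.3  1.  -0.6] 0.04180282568739371
```

View pics/a1.png

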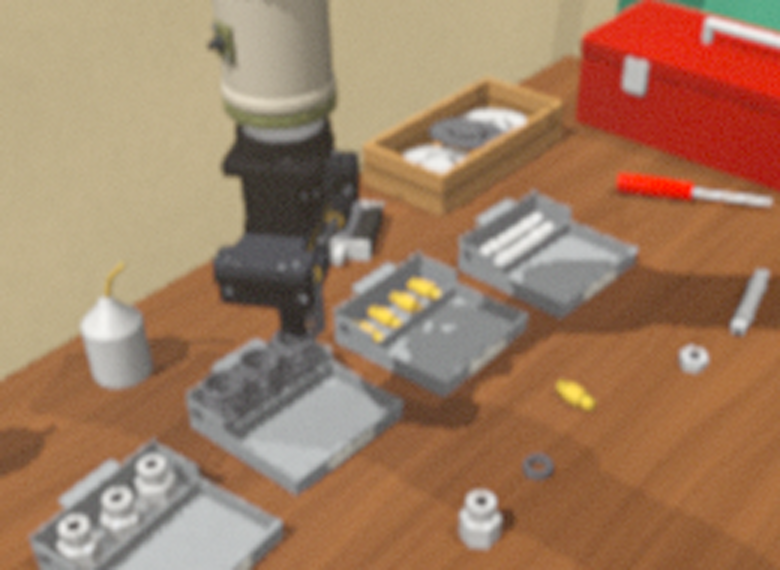

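drive_tool(moves="0.007 -0.008 0 0 0.7;0 0 -0.04 0 0.7;0 0 -0.04 0 0.7;0 0 -0.025 0 0.7;0 0 -0.01 0 0.7;0 0 0 0 0.7;0 0 0 0 0.7")

```text
time: 6.02
ee_pos: [0.6454, 0.0957, 0.0401]
eef_rot: [0.684, 0.183, -0.682, 0.183]
ft_force: [0.4, -0.6, -1.1]
width: 0.0417
```

```bash
python3 look.py a2 top 200 60 200 130 4; python3 -c "
from bench import r
for i in range(1): print(r.read_state()['ee_pos'])"
```

```text
6.075 [0.6454 0.0956 0.04  ] [ 1.2  0.1 -1.3] 0.04131813550928962
[0.64542245 0.09561627 0.0400119 ]
```

View pics/a2.png

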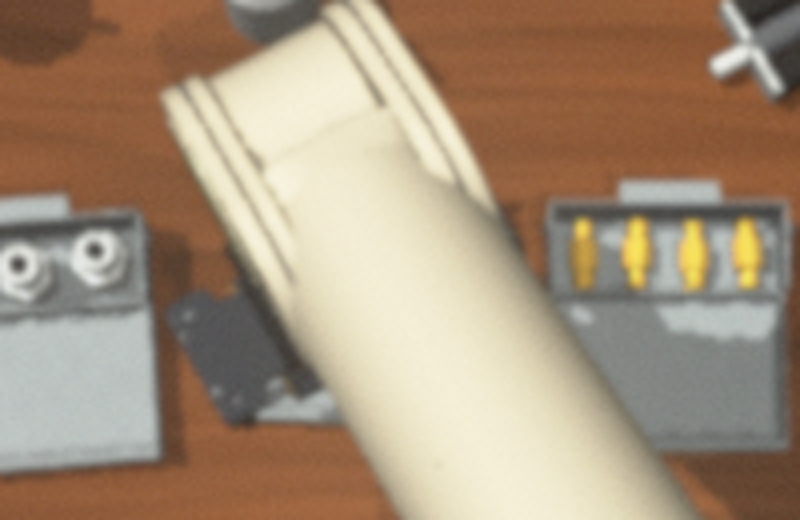

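drive_tool(moves="-0.001 0 -0.008 0 0.7;0 0 -0.004 0 0.7;0 0 -0.002 0 0.7;0 0 0 0 0.7;0 0 0 0 0.7")

```text
time: 6.7
ee_pos: [0.6435, 0.0951, 0.026]
eef_rot: [-0.683, -0.183, 0.683, -0.184]
ft_force: [-7.9, -2.7, 15.6]
width: 0.0413
```

drive_tool(moves="0 0 0.001 0 0.7;0 0 0 0 0.4;0 0 0 0 0.35;0 0 0 0 0.3;0 0 0 0 0.3;0 0 0.02 0 0.3;0 0 0.04 0 0.3;0 0 0.05 0 0.3")

```text
time: 7.7
ee_pos: [0.6433, 0.0953, 0.1376]
eef_rot: [-0.683, -0.183, 0.683, -0.183]
ft_force: [0.8, -0.3, 0.4]
width: 0.0611
```

```bash
python3 look.py a3 side 180 110 200 150 4
```

```text
7.75 [0.6464 0.0966 0.1457] [2.9 0.8 6.1] 0.06081864124380025
```

View pics/a3.png

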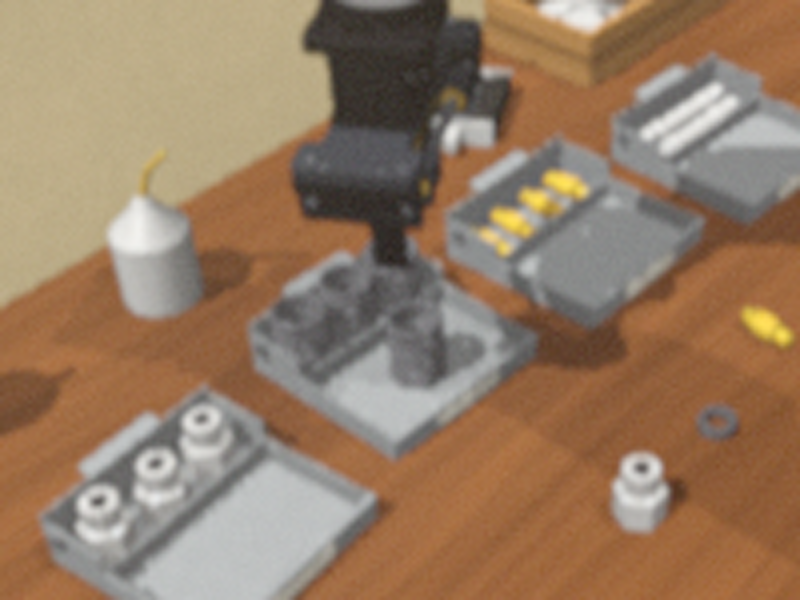

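drive_tool(moves="-0.03 0 0 0 0.3;-0.045 0.001 0 0 0.3;-0.045 0.001 0 0 0.3;-0.04 0.002 0 0 0.3;-0.03 0.001 0 0 0.3;-0.016 0.001 -0.03 0 0.3;0 0 -0.04 0 0.3;0 0 0 0 0.3;0 0 0 0 0.3")

```text
time: 8.88
ee_pos: [0.4386, 0.1019, 0.0672]
eef_rot: [0.684, 0.183, -0.682, 0.183]
ft_force: [-0.2, -0.1, 0.1]
width: 0.0608
```

```bash
python3 look.py a4 side 260 140 160 120 5; python3 -c "
import cv2;im=cv2.imread('pics/a4_full.png')"
```

```text
8.925 [0.4389 0.1018 0.0674] [0.5 1.2 1.1] 0.060920346679872464
```

View pics/a4.png

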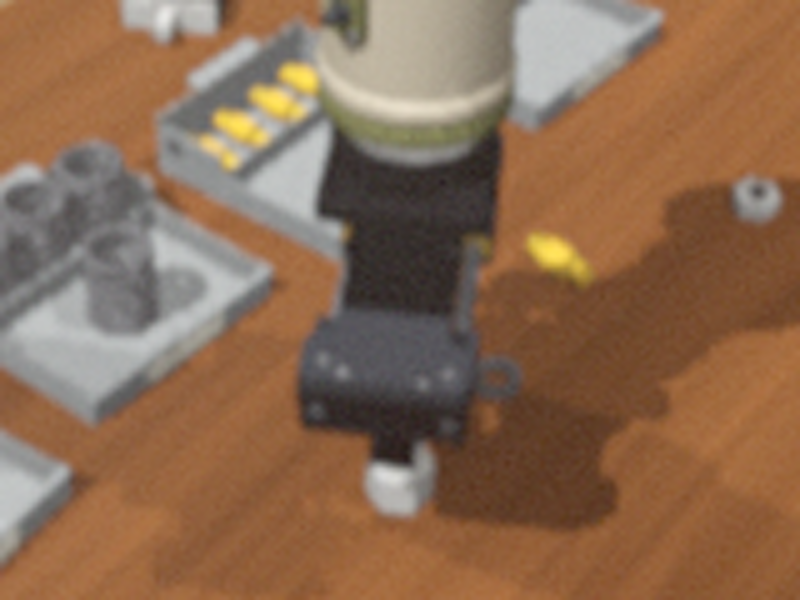

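The gripper is centred over the remover, so I'll go down and grip.

drive_tool(moves="0 0 -0.03 0 0.3;0 0 -0.015 0 0.3;0 0 -0.008 0 0.3;0 0 0 0 0.3;0 0 0 0 0.8;0 0 0 0 0.8;0 0 0 0 0.8;0 0 0 0 0.8;0 0 0 0 0.8", newtons=25)

```text
time: 10.05
ee_pos: [0.4378, 0.1014, 0.0127]
eef_rot: [0.683, 0.183, -0.683, 0.183]
ft_force: [-0.3, -0.1, 2.1]
width: 0.0299
```

drive_tool(moves="0 0 0.02 0 0.8;0 0 0.04 0 0.8;0 0 0.05 0 0.8;0.02 0.022 0.01 0 0.8;0.035 0.04 0 0 0.8;0.04 0.042 0 0 0.8;0.04 0.042 0 0 0.8;0.025 0.03 0 0 0.8;0.015 0.014 0 0 0.8;0 0 0 0 0.8;0 0 0 0 0.8")

```text
time: 11.42
ee_pos: [0.6122, 0.2905, 0.1322]
eef_rot: [-0.683, -0.183, 0.683, -0.183]
ft_force: [-0.3, -0.0, -2.0]
width: 0.0297
```

Grasp TCP was at z 0.0127, so I should release at about 0.015 to 0.016.

drive_tool(moves="0.001 0.001 -0.03 0 0.8;0 0 -0.04 0 0.8;0 0 -0.03 0 0.8;0 0 -0.01 0 0.8;0 0 -0.004 0 0.8;0 0 0 0 0.8;0 0 0 0 0.8;0 0 0 0 0.8")

```text
time: 12.42
ee_pos: [0.614, 0.2925, 0.0193]
eef_rot: [0.683, 0.183, -0.683, 0.183]
ft_force: [-0.7, -0.6, -2.0]
width: 0.0297
```

drive_tool(moves="0 0 -0.002 0 0.8;0 0 -0.001 0 0.8;0 0 0 0 0.8;0 0 0 0 0.8")

```text
time: 12.92
ee_pos: [0.6136, 0.2923, 0.0156]
eef_rot: [-0.683, -0.183, 0.683, -0.183]
ft_force: [0.3, 0.6, -1.7]
width: 0.0299
```

drive_tool(moves="0 0 -0.001 0 0.8;0 0 0 0 0.8;0 0 0 0 0.5;0 0 0 0 0.5;0 0 0 0 0.4;0 0 0 0 0.4;0 0 0.03 0 0.4;0 0 0.05 0 0.4;0 0 0.04 0 0.4;0 0 0 0 0.4")

```text
time: 14.18
ee_pos: [0.6151, 0.2935, 0.1385]
eef_rot: [0.685, 0.184, -0.681, 0.183]
ft_force: [0.8, 0.1, -0.7]
width: 0.0519
```

```bash
python3 look.py a5 side 170 130 200 150 4
```

```text
14.225 [0.6143 0.2927 0.1361] [ 0.4 -0.1  0.1] 0.05221616544502524
```

View pics/a5.png

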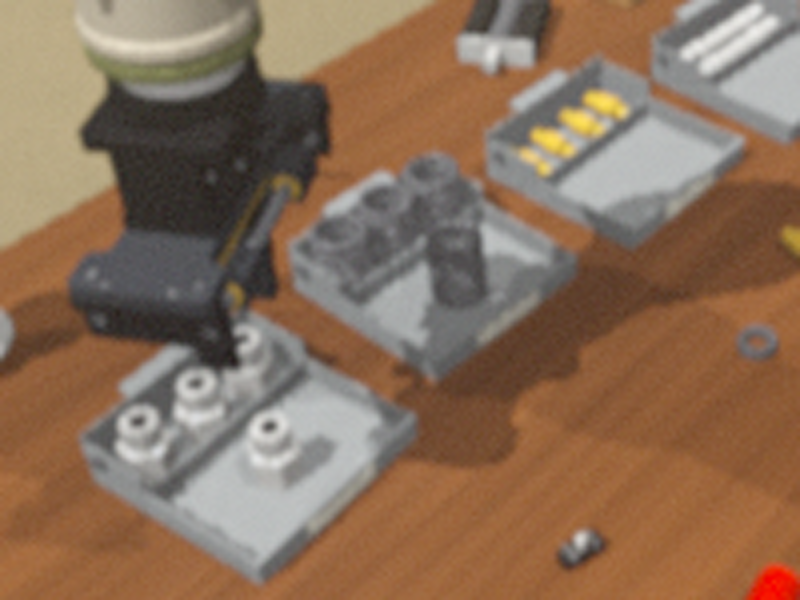

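drive_tool(moves="-0.012 -0.03 0 -4 0.4;-0.018 -0.05 0 -5 0.4;-0.018 -0.05 0 -5 0.4;-0.018 -0.05 0 -5 0.4;-0.018 -0.05 0 -5 0.4;-0.018 -0.05 0 -5 0.4;-0.018 -0.05 0 -5 0.5;-0.013 -0.04 0 -3.5 0.5;-0.0085 -0.022 -0.03 0 0.5;0 0 -0.03 0 0.5;0 0 0 0 0.5;0 0 0 0 0.5")

```text
time: 15.72
ee_pos: [0.4725, -0.0992, 0.0751]
eef_rot: [0.706, -0.046, -0.706, -0.046]
ft_force: [0.9, -0.6, 0.6]
width: 0.043
```

```bash
python3 look.py a6 side 300 130 160 120 5; python3 - <<'E'
from bench import r
import numpy as np
from scipy.spatial.transform import Rotation as R
m=R.from_quat(r.read_state()['eef_rot']).as_matrix(); print(np.degrees(np.arctan2(m[1,1],m[0,1])))
E
```

```text
15.775 [ 0.4728 -0.0993  0.0755] [ 0.1  0.3 -0.4] 0.043679562656551374
-97.41909721878272
```

View pics/a6.png

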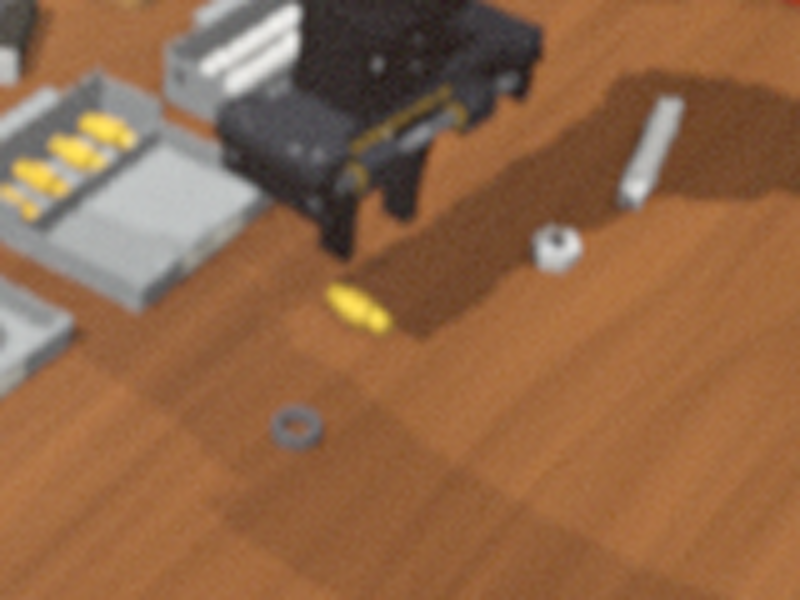

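drive_tool(moves="0 0 -0.03 0 0.5;0 0 -0.02 0 0.5;0 0 -0.009 0 0.5;0 0 -0.003 0 0.5;0 0 0 0 0.5;0 0 0 0 0.95;0 0 0 0 0.95;0 0 0 0 0.95;0 0 0 0 0.95", newtons=20)

```text
time: 16.9
ee_pos: [0.4722, -0.0998, 0.0127]
eef_rot: [0.706, -0.046, -0.706, -0.046]
ft_force: [-0.1, 0.3, 1.6]
width: 0.0168
```

drive_tool(moves="0 0 0.02 0 0.95;0 0 0.04 0 0.95;0 0 0.03 0 0.95;0.02 0 0 3 0.95;0.04 0.001 0 3 0.95;0.045 0.001 0 2.7 0.95;0.035 0.001 0 0 0.95;0.018 0 0 0 0.95;0 0 -0.02 0 0.95;0 0 -0.04 0 0.95;0 0 -0.015 0 0.95;0 0 0 0 0.95;0 0 0 0 0.95")

```text
time: 18.52
ee_pos: [0.6308, -0.0968, 0.0289]
eef_rot: [0.708, 0.007, -0.706, 0.008]
ft_force: [0.3, -0.5, 0.0]
width: 0.0166
```

```bash
python3 look.py a7 side 280 110 160 120 5; python3 - <<'E'
from bench import r
import numpy as np
from scipy.spatial.transform import Rotation as R
m=R.from_quat(r.read_state()['eef_rot']).as_matrix(); print(np.degrees(np.arctan2(m[1,1],m[0,1])))
E
```

```text
18.575 [ 0.631  -0.0968  0.0291] [ 0.  -0.4  0.3] 0.016834612743211984
-88.77024708026045
```

View pics/a7.png

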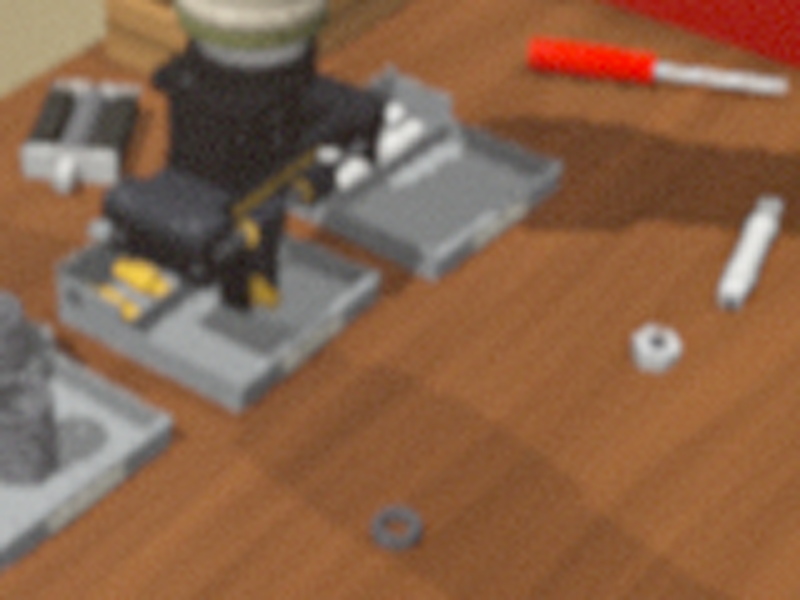

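drive_tool(moves="0 0 -0.007 0 0.95;0 0 -0.005 0 0.95;0 0 -0.002 0 0.95;0 0 0 0 0.95;0 0 0 0 0.95;0 0 0 0 0.7;0 0 0 0 0.65;0 0 0 0 0.6;0 0 0 0 0.6")

```text
time: 19.7
ee_pos: [0.6303, -0.0967, 0.0136]
eef_rot: [0.707, 0.008, -0.707, 0.008]
ft_force: [-0.1, -0.4, 1.9]
width: 0.0339
```

drive_tool(moves="0 0 0.02 0 0.6;0 0 0.04 0 0.6;0 0 0.06 0 0.6;0 0 0 0 0.6")

```text
time: 20.2
ee_pos: [0.6331, -0.0964, 0.1402]
eef_rot: [0.71, 0.007, -0.704, 0.008]
ft_force: [0.8, -0.4, -1.1]
width: 0.0345
```

```bash
python3 look.py a8 side 280 110 160 120 5
```

```text
20.25 [ 0.6316 -0.0965  0.1371] [ 0.1  0.  -0.5] 0.03507952507982928
```

View pics/a8.png

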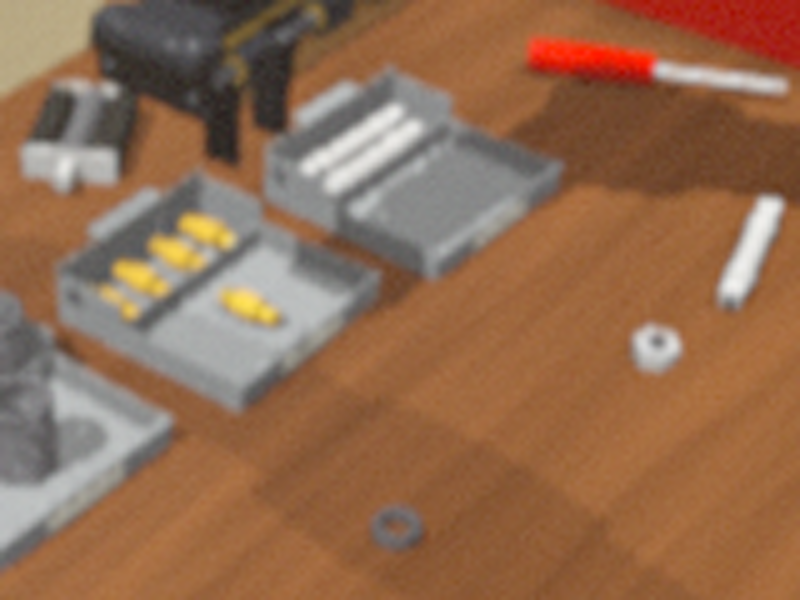

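drive_tool(moves="-0.012 -0.014 0 10 0.6;-0.02 -0.024 0 10 0.6;-0.023 -0.028 0 10.2 0.6;-0.024 -0.029 0 10.2 0.6;-0.024 -0.029 0 10.2 0.6;-0.024 -0.029 0 10.2 0.6;-0.024 -0.029 0 10.3 0.6;-0.023 -0.028 0 10.3 0.6;-0.022 -0.025 0 10.3 0.6;-0.022 -0.0235 0 10.4 0.6;0 0 -0.03 0 0.6;0 0 -0.03 0 0.6;0 0 0 0 0.6;0 0 0 0 0.6")

```text
time: 22.0
ee_pos: [0.4126, -0.3551, 0.0744]
eef_rot: [0.439, 0.555, -0.438, 0.555]
ft_force: [0.7, -0.2, 0.1]
width: 0.0344
```

```bash
cat > ang.py <<'E'
from bench import r
import numpy as np
from scipy.spatial.transform import Rotation as R
m=R.from_quat(r.read_state()['eef_rot']).as_matrix(); print(np.degrees(np.arctan2(m[1,1],m[0,1])))
E
python3 look.py a9 side 340 80 160 120 5; python3 ang.py
```

```text
22.05 [ 0.4128 -0.3554  0.0748] [0.3 0.4 0.3] 0.034487373534705254
13.359505202261872
```

View pics/a9.png

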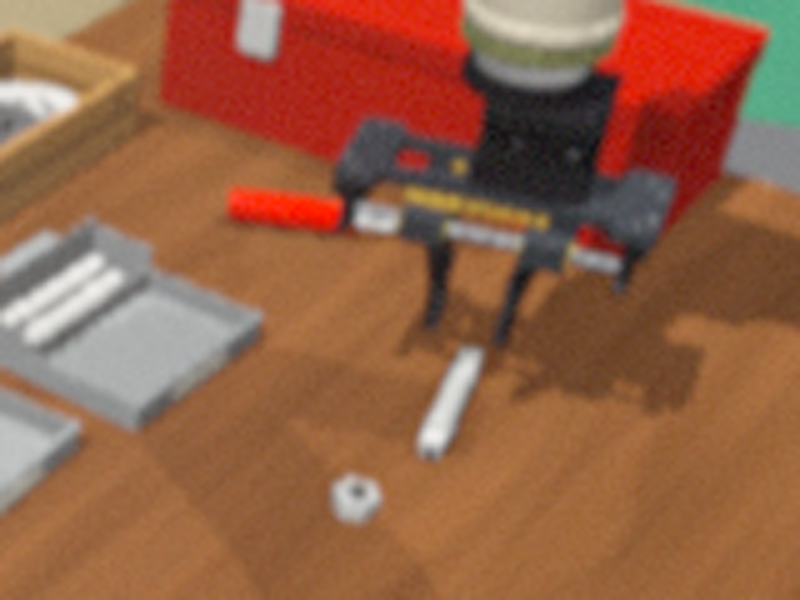

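drive_tool(moves="0 0 -0.03 0 0.6;0 0 -0.02 0 0.6;0 0 -0.009 0 0.6;0 0 -0.003 0 0.6;0 0 0 0 0.6;0 0 0 0 0.95;0 0 0 0 0.95;0 0 0 0 0.95;0 0 0 0 0.95", newtons=35)

```text
time: 23.18
ee_pos: [0.4122, -0.3554, 0.0118]
eef_rot: [0.439, 0.555, -0.439, 0.555]
ft_force: [-0.3, -0.1, 3.5]
width: 0.015
```

drive_tool(moves="0 0 0.02 0 0.95;0 0 0.04 0 0.95;0 0 0.03 0 0.95;0.02 0.007 0 -3 0.95;0.035 0.012 0 -4 0.95;0.04 0.014 0 -4 0.95;0.04 0.014 0 -3.9 0.95;0.035 0.013 0 0 0.95;0.02 0.008 0 0 0.95;0.008 0.003 0 0 0.95;0 0 -0.02 0 0.95;0 0 -0.025 0 0.95;0 0 0 0 0.95;0 0 0 0 0.95")

```text
time: 24.92
ee_pos: [0.6098, -0.2848, 0.057]
eef_rot: [0.507, 0.493, -0.507, 0.493]
ft_force: [0.3, 0.0, -1.9]
width: 0.0148
```

```bash

python3 look.py b1 side 320 80 160 120 5; python3 ang.py
```

```text
24.975 [ 0.6102 -0.2848  0.0575] [ 0.3 -0.2 -1.6] 0.015428882070091951
-1.6015393413875454
```

View pics/b1.png

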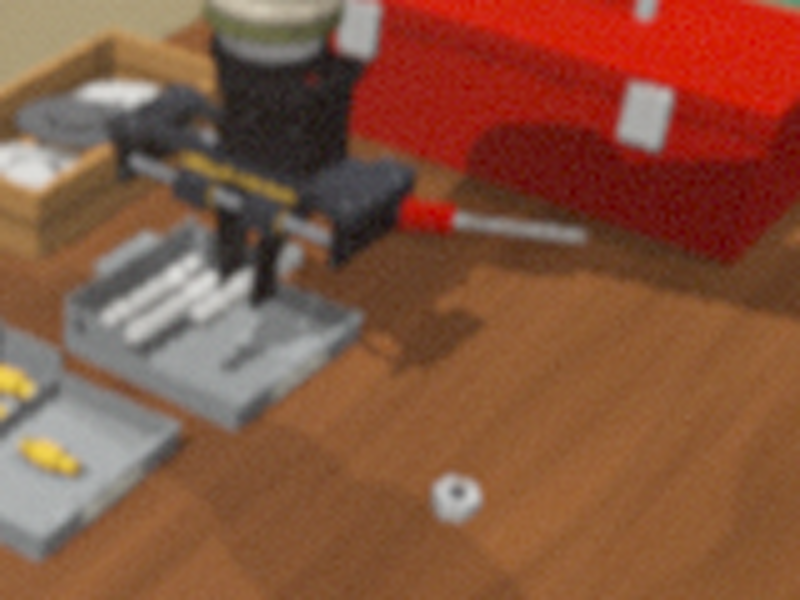

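drive_tool(moves="0 0 -0.02 0 0.95;0 0 -0.013 0 0.95;0 0 -0.006 0 0.95;0 0 -0.003 0 0.95;0 0 0 0 0.95;0 0 0 0 0.95")

```text
time: 25.72
ee_pos: [0.6105, -0.2843, 0.015]
eef_rot: [0.507, 0.493, -0.507, 0.493]
ft_force: [-0.3, -0.1, -1.9]
width: 0.015
```

drive_tool(moves="0 0 -0.001 0 0.95;0 0 0 0 0.95;0 0 0 0 0.78;0 0 0 0 0.72;0 0 0 0 0.68;0 0 0 0 0.66;0 0 0 0 0.66;0 0 0.02 0 0.66;0 0 0.04 0 0.66;0 0 0.05 0 0.66;0 0 0.04 0 0.66")

```text
time: 27.1
ee_pos: [0.6107, -0.2839, 0.1674]
eef_rot: [0.507, 0.492, -0.506, 0.494]
ft_force: [-0.2, 0.2, 0.3]
width: 0.0294
```

drive_tool(moves="-0.03 -0.03 0 0 0.5;-0.04 -0.04 0 0 0.5;-0.04 -0.04 0 0 0.5;-0.04 -0.04 0 0 0.5;-0.03 -0.04 0 0 0.5;-0.02 -0.04 0 0 0.5;-0.02 -0.04 0 0 0.5;0 0 0 0 0.5")

```text
time: 28.1
ee_pos: [0.387, -0.558, 0.1644]
eef_rot: [-0.508, -0.491, 0.509, -0.492]
ft_force: [-0.1, 0.4, -0.0]
width: 0.0435
```

```bash
python3 look.py b2 top 160 85 330 160 2; python3 look.py b3 side 180 110 240 170 3
python3 - <<'E'
import cv2
im=cv2.imread("pics/b2_full.png")
for n,x in(("b4",170),("b5",330)): cv2.imwrite(f"pics/{n}.png",cv2.resize(im[90:190,x:x+160],None,fx=5,fy=5,interpolation=cv2.INTER_CUBIC))
E
```

```text
28.15 [ 0.3892 -0.5556  0.1645] [ 1.5  0.5 -0.6] 0.043225625703693815
28.2 [ 0.3905 -0.5541  0.1646] [ 0.2 -0.4 -0.6] 0.04379233460411382
```

View pics/b2_full.png

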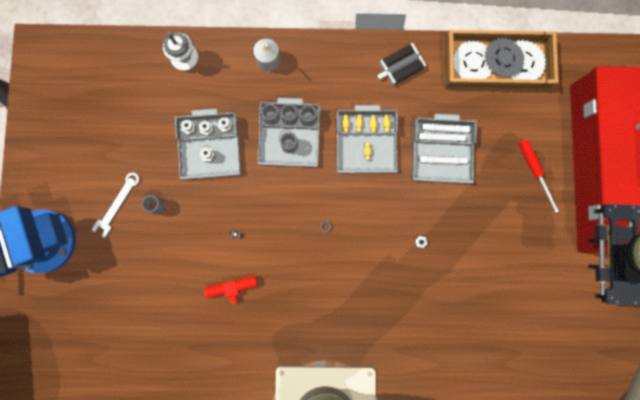

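View pics/b4.png

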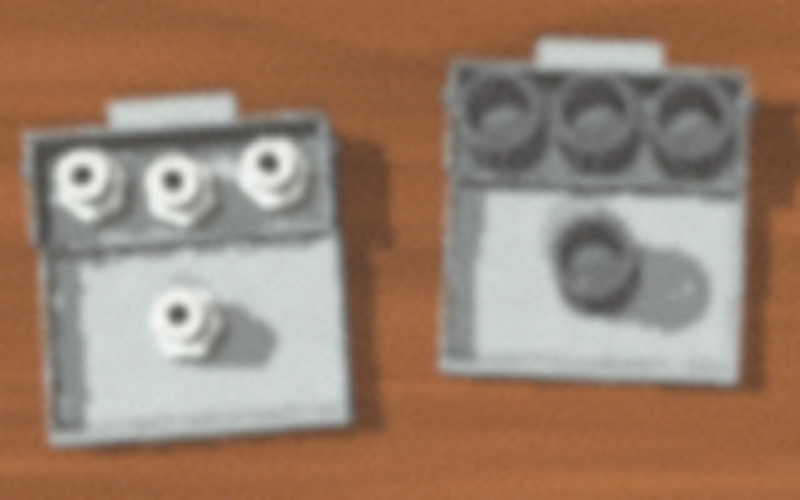

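View pics/b5.png

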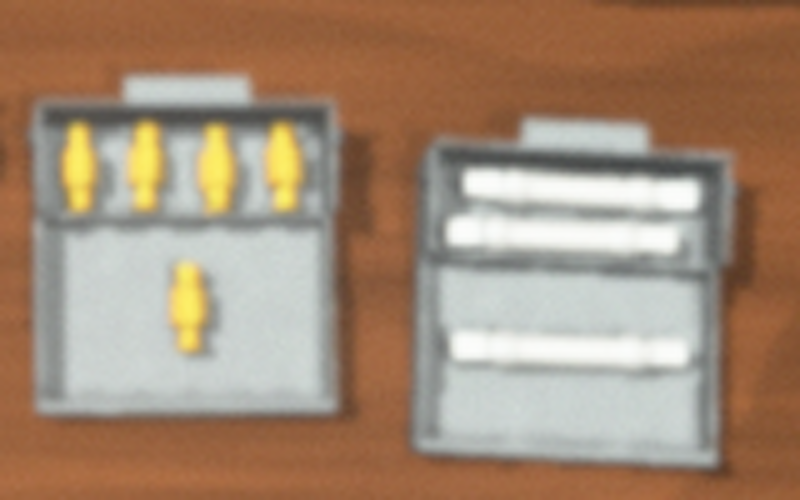

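View pics/b3.png

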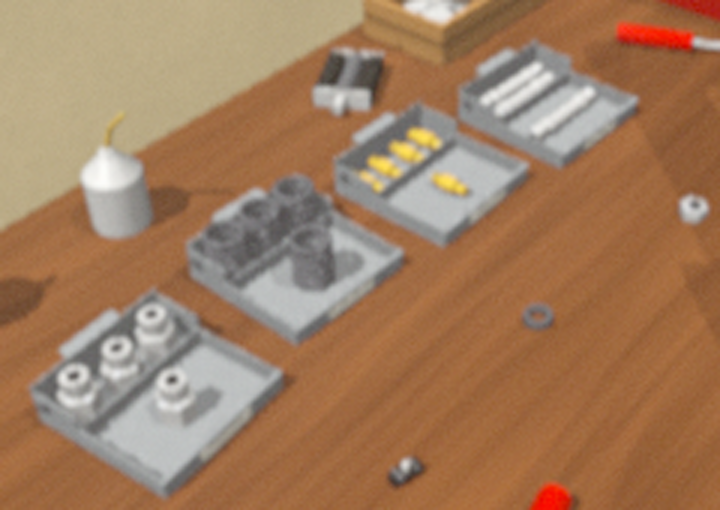

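```bash
python3 - <<'E'
from h import *
print("remover",back("top",crop((178,314),170,90,5),.044)); print("spring",back("top",crop((596,257),170,90,5),.054))
# floor visible mid-lines from lip inner edges
a=back("top",crop((352,425),170,90,5),0);b=back("top",crop((48,443),170,90,5),0);print((a+b)/2)
print("adapter",back("top",crop((189,308),330,90,5),.0105),"axle",back("top",crop((570,349),330,90,5),.0115))
E
```

```text
remover [0.61464518 0.2920634  0.044     ]
spring [0.64314475 0.09367064 0.054     ]
[0.56382401 0.28870012 0.        ]
adapter [ 0.63059535 -0.09713547  0.0105    ] axle [ 0.61293435 -0.28375063  0.0115    ]
```

All four are within 3 mm of their targets, upright or aligned as they should be, so I'm handing in.

```bash
python3 -c "
from bench import r,ticket
print(ticket.close_job()); s=r.read_state(); print(s['time'],s['ft_force'],s['width'])"
```

```text
the job is handed in; nothing more can be done
None
the job is handed in; nothing more can be done
```

All four strays are back in the front compartments of their own pans, placed in the order listed: spring, remover, adapter, axle. I handed the job in at about 28 s.

- **Which spring:** I took the spring nearest the base and left the other one where it lay.
- **Placement:** In the last pictures, each part is within about 3 mm of the compartment centre I measured. The spring and remover stand upright, and the adapter and axle lie along the same direction as the others in their pans.
- **Other things on the counter:** The other items look unmoved. The gripper is open and clear of everything, with wrist force near zero.
- **Forces:** The highest wrist force I read was about 16 N upward, when the spring touched the pan floor. I backed off 1 mm before letting go.
- **Checks that disagreed:** The pan angles from different edges differed by up to 2°, so I used averages. The axle's grip opening read 15 mm on its 16 mm shaft, but it stayed level. The closing call gave no verdict and no final state.

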